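Load the dop transfer press, flip its safety catch and hold the lever down

ROBOT

A 6-joint arm with a two-finger parallel gripper is mounted at the origin on the work surface. World frame = base frame: x ahead of the robot, y to its left, z up, the work surface at z = 0. Lengths are in mm, angles in rad, forces in N, time in s.
With the tool pointing down it reaches from about 275 to 825 mm from the base axis. Payload 5.2 kg.
Tool frame: the origin (TCP) lies at the very end of the fingers, on their centre line; the grasp point (between the pads) lies 19 mm behind it; z points along the fingers, y is the line along which they close (so a half turn about z gives the same grasp; the last joint's range is limited). The gripper opens to 93 mm and grips with 3 to 60 N. Pads are 15 mm wide; open, the fingers measure 128 mm over their backs; the gripper's body (75 mm by 188 mm) begins 65 mm behind the grasp point.
Start: joints at [-1.511, 0.259, 1.535, -0, 1.348, -0.203], TCP at [142.903, -531.115, 191.453] pointing down, gripper open.
Joint ranges: [-3.14, 3.14], [-0.91, 2.08], [0.19, 2.58], [-1.22, 4.36], [0.22, 2.71], [-3.12, 3.12]. Speed limits (rad/s): [2.57, 2.57, 3.14, 3.14, 3.14, 3.14].

INTERFACE

Orientations are given as [roll, pitch, yaw] about the fixed x, y, z axes, in that order (R = Rz(yaw) Ry(pitch) Rx(roll)).
In Python, from bench import robot gives the robot as it stands. The module is installed in compiled form; this text tells all that it offers. Calls block until the motion is done:
- robot.move_ptp(position, orientation): joint-space move of the TCP to a pose.
- robot.move_linear(position, ori=None, speed=150, f_stop=None): straight line of the TCP; ori=None keeps the orientation; speed is the mean speed in mm/s. With f_stop (N) it stops when the force on the tool has changed by that much, and returns True; else False.
- robot.move_j(angles): joint-space move.
- robot.move_gripper(opening): opening from 0.0 (shut) to 1.0 (fully open); the grip force is fixed at half the most; returns when the fingers have stopped.
- robot.sleep(seconds).
- robot.inverse_kinematics(position, orientation): joint angles nearest the present ones, or None.
- robot.get_image(name): name is "side" or "top"; returns a dict with "img" (480x640x3 uint8, blue, green, red), "fovy" (degrees; the focal length in pixels is half the picture's height over the tangent of half this angle, whatever the lens; pixels are square), "cx", "cy" (the principal point, pixels), "eye" and "orientation" of the camera in the world. Camera axes: x right, y down, z forward; pixel columns grow to the right and rows downward; lengths in mm; the calibration is good to about 2 mm. A picture is of the moment at which its call begins. There is no depth.
A pose or a line that the arm cannot do raises robot.MotionError and nothing moves.
- robot.hand_in(): hands the job in; it is judged then, once.
Readings, each from a call of its own:
- robot.current_t(): time.
- robot.current_qpos(): joint angles.
- robot.current_joint_vel(): joint speeds.
- robot.current_joint_efforts(): joint torques, N m.
- robot.current_tcp_pos(): TCP position.
- robot.current_eef_rot(): TCP orientation.
- robot.current_contact_force(): force on the tool from outside, world axes, zero at the start.
- robot.current_ft_torque(): the same for the moment, N m.
- robot.current_gripper_width(): opening from 0.0 (shut) to 1.0 (fully open).
- robot.current_finger_force(): force on a finger pad.
Only numpy, scipy, OpenCV 4.12 (cv2) and the standard library are available. Lean on these libraries where they do the work, as an engineer would, in place of code of your own. Each camera call takes 0.05 s, during which the arm holds its last target. There are 200 camera calls.

TASK

Take the dop that carries the blue stone from the wooden rack and lay it in the two V-rests of the transfer press, lying fully down in both, stone towards the ram, tail towards the end stop, and let go of it, with the safety catch still on. Then flip the catch right over, away from the locking disc, until it stays back by itself, and only after that pull the lever away from the V-rests, all the way to its stop, so that the ram's sprung cup presses the stone and dop home against the end stop. The lever springs back, so finish while still holding it at its stop, with the stone clamped; leave the bare dop, the two loose stone blanks and the jar where they are.

Things in the scene. Friction and masses are not known exactly. Their poses are not given: they have to be found in the camera images.
- dop_mid (a point): Middle of the gripping length of the dop that carries the stone: a brass rod 12 mm in diameter, 95 mm long, on this frame's y axis; tail end 47 mm to +y, brass head (20 mm wide) 48 to 56 mm to -y, then a round blue stone (24 mm wide) 56 to 70 mm to -y. About 110 g. At the start it lies level in one of the rack's two places, axis 36 mm above the table; grip it here across the rod.
- stone_face (a point): Centre of the stone's free flat face (18 mm wide), on the dop's axis, 70 mm from dop_mid towards -y.
- rack: Fixed wooden dop rack, 170 (x) by 100 (y) by 40 mm high; origin under its centre. Two places, x = -40 and +40 mm: pairs of notches 14 mm wide, floor 30 mm up, in two cross bars 40 mm high at y = -43 to -29 and +29 to +43 mm. Between the bars the rods lie free above the base plate (10 mm thick). One place has the dop with the stone, the other the bare dop.
- bare_dop: The other dop: the same brass rod and head without a stone, to be left in the rack. Origin on its axis, at the middle of its gripping length, y axis along it.
- press: The fixed transfer press on its base plate, 130 by 350 by 14 mm; origin on the table under the dop line, axes as at vee. Along y in mm: gear housing (54 wide, 115 high) -112 to -48, V-rests +37 to +51 and +109 to +123, end stop plate (46 wide, 84 high, with a brass screw to 94) from +127 on. Lever on the -x side, catch on the +x side.
- vee (a point): Point on the press where dop_mid lies when the dop is fully home (down in both V-rests, tail against the end stop), 55 mm above the table, 80 mm in +y from the press origin. y axis: along the dop line, from ram to end stop; z up. The 90 degree V-rests, 14 mm long, mouth 28 mm wide, tops 61 mm above the table, start 29 mm to either side; between them the rod is free for fingers.
- cup_face (a point): Centre of the flat face of the ram's brass cup (22 mm wide), facing the stone. With the lever at rest it is 88 mm from vee to -y, 18 mm short of a stone that is fully home. It advances 26 mm per radian of the lever, and is sprung: yields at 6 N, then 1.5 N per mm up to 12 mm; about 15 N with the stone clamped and the lever at its stop.
- catch (a joint): Safety catch, a steel pawl 66 mm long: 0 = on (level, its nose 2 mm from the lug on the lever's locking disc, which blocks the lever); 2.6 rad = flipped right over, at its stop. It swings up and over about the press's +x axis, towards -y. Its own weight keeps it on, and past about 1.4 rad makes it fall over to 2.6 and stay. Very light to move.
- catch_pin (a point): Centre of the catch's cross pin, its finger grip: a dark steel cylinder 14 mm in diameter, 24 mm long, lying along the press's x axis. With the catch on it is 40 mm to +y of catch_pivot and 17 mm higher (43 mm away). It can be pinched over its two ends from above, and then turns between the fingers.
- catch_pivot (a point): Fixed axis of the catch (along the press's x axis), in the pawl's mid-plane, 130 mm above the table; from the press origin 62 mm in +x and 150 mm in -y. Its bracket, 22 mm wide in y, stands 8 to 20 mm from it on the -x side and reaches 10 mm higher.
- lever (a joint): Lever: 0 = at rest (leaning 0.15 rad from the vertical towards the press's +y), 0.95 rad = at its stop. Pulling swings it about the press's +x axis, the handgrip going over towards -y. A spring returns it: about 4 N at the handgrip at rest, 11 N at the stop with the stone clamped. With the catch on it is blocked beyond about 0.05 rad. The ram is geared to it.
- lever_grip (a point): Centre of the lever's black handgrip, a rounded bar 22 mm wide (press's x), 26 mm deep, 60 mm long along the lever, on a rod 12 mm in diameter; 120 mm from lever_pivot, 207 mm above the table at rest (its top end 30 mm farther out). It can be gripped from above across its two flat sides, that is along the press's x axis, and turns between the fingers.
- lever_pivot (a point): Point of the lever's fixed axis (along the press's x axis) in the plane in which the handgrip swings, 88 mm above the table; from the press origin 46 mm in -x and 80 mm in -y.
- blank_a: Loose stone blank, 34 by 24 by 14 mm, a bystander; origin at the centre of its underside.
- blank_b: Loose stone blank, 26 by 20 by 12 mm, a bystander; origin at the centre of its underside.
- jar: Closed glass jar, 56 mm wide and 65 mm high, a bystander; origin at the centre of its underside.
Things that resemble listed ones, but are neither listed nor needed, are in the scene too. Leave any red look-alike of the part that bears dop_mid alone.

How it is judged (in metres and radians):
On the way, in this order (a step that is already met when the one before it is completed fails the run):
1. the dop lies in both V-rests, stone towards the ram, let go, catch still on (x of dop_mid in the frame of vee between -0.003 and 0.003 m and z of dop_mid in the frame of vee between -0.003 and 0.003 m and y of dop_mid in the frame of vee between -0.02 and 0.004 m and y of stone_face in the frame of vee below -0.05 m and angle between the y axis of dop_mid and the y axis of vee, either way round below 0.06 rad and contact force between the fingers and dop below 0.2 N and value of joint catch below 0.5 rad and value of joint lever below 0.1 rad), for 0.2 s.
2. the catch is flipped over and stays back, lever still at rest (value of joint catch above 2.2 rad and value of joint lever below 0.1 rad), for 0.2 s.
3. the lever is at its stop and the stone clamped (value of joint lever above 0.85 rad and contact force between cup and dop above 6 N), for 0.2 s.
At the end, for the whole second after the job is handed in: The lever is held by the fingers (over 1.5 N) within 0.1 rad of its stop, the catch is flipped over (above 2.2 rad), the cup presses the stone with over 6 N, and the dop lies in both V-rests within 3 mm and 0.06 rad of its line, stone towards the ram, tail within 4 mm of the end stop (all of step 3 and contact force between the fingers and lever above 1.5 N and value of joint catch above 2.2 rad and x of dop_mid in the frame of vee between -0.003 and 0.003 m and z of dop_mid in the frame of vee between -0.003 and 0.003 m and y of dop_mid in the frame of vee between -0.004 and 0.004 m and y of stone_face in the frame of vee below -0.05 m and angle between the y axis of dop_mid and the y axis of vee, either way round below 0.06 rad and contact force between the fingers and dop below 0.2 N); the arm keeps its last pose, push and grip.
It fails at once if the bare dop is disturbed (moved over 15 mm) (distance of bare_dop from where it was at the start of the episode above 0.015 m).
It fails at once if a stone blank or the jar is disturbed (moved over 20 mm) (distance of any of blank_a, blank_b, jar from where it was at the start of the episode above 0.02 m).
It also fails if it takes over 61 s, if anything falls off the work surface, if the arm or the gripper's body presses on something with over 40 N, if the wrist force passes 120 N, or if a joint passes its speed limit or range.

## Working session

There is one attempt and no reset: what is moved stays moved. The work goes in short steps, each a Python script; the robot and the scene stay as the last script left them, time stands still between calls to the robot, and variables do not carry over. Pictures are saved under pics/ and viewed, at most 10 in all, crops included, and the job is handed in when it is done.

```bash
mkdir -p pics
cat > h.py <<'E'
import numpy as np, cv2
from bench import robot
from scipy.spatial.transform import Rotation as R
def cam(name):
    d=robot.get_image(name); return d
def K(d):
    f=240/np.tan(np.radians(d["fovy"])/2); return np.array([[f,0,d["cx"]],[0,f,d["cy"]],[0,0,1.]])
def rot(d):
    o=np.array(d["orientation"],float)
    return o if o.shape==(3,3) else R.from_euler("xyz",o).as_matrix()
def px2z(d,uv,z):
    r=rot(d)@np.linalg.inv(K(d))@np.array([uv[0],uv[1],1.]); e=np.array(d["eye"],float)
    return e+r*(z-e[2])/r[2]
def proj(d,P):
    p=K(d)@(rot(d).T@(np.array(P,float)-np.array(d["eye"],float))); return p[:2]/p[2]
E
python3 - <<'E'
from h import *
import pickle
for n in("top","side"):
    d=cam(n); pickle.dump(d,open(n+".pkl","wb")); cv2.imwrite(f"pics/{n}0.png",cv2.resize(d["img"],(800,600),interpolation=cv2.INTER_CUBIC))
    print(n,{k:d[k] for k in d if k!="img"})
E
```

```text
top {'fovy': 49.54566454865839, 'cx': 313.8035869240062, 'cy': 239.80820326254263, 'eye': array([ 342.56755269,   99.93444522, 1184.56120555]), 'orientation': array([-2.98537412,  0.03497897, -1.58683304])}
side {'fovy': 43.44895371236556, 'cx': 319.19628560204876, 'cy': 243.44971640343863, 'eye': array([  7.02612835, 749.10891377, 844.73463405]), 'orientation': array([-2.26156769,  0.01366622, -2.49332878])}
```

View pics/top0.png

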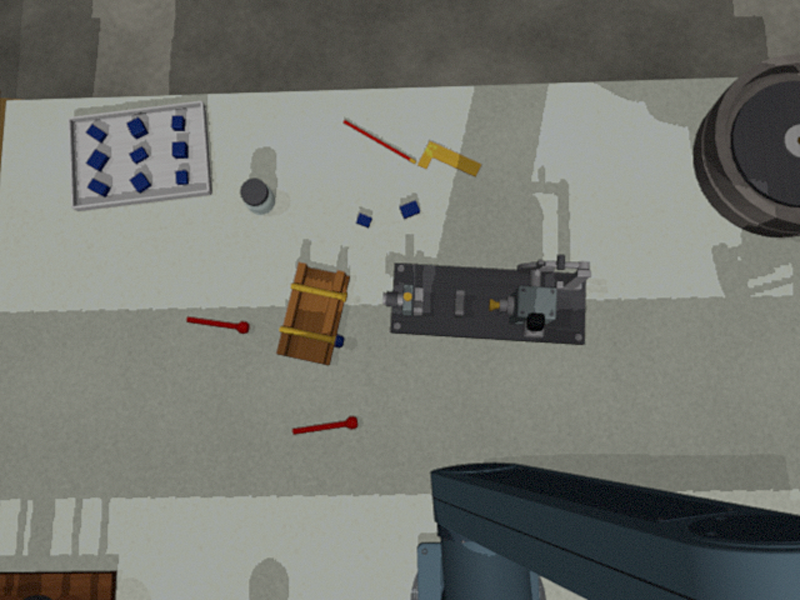

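View pics/side0.png

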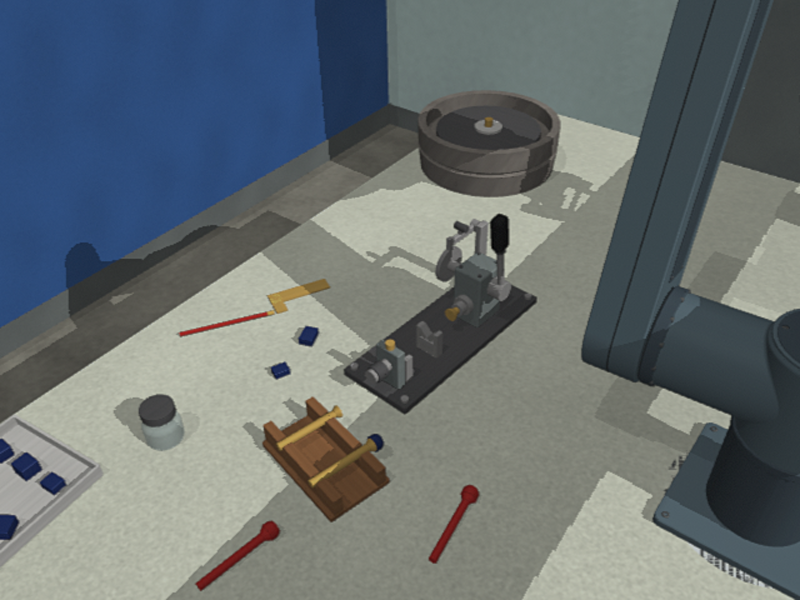

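Top view: the press lies along image columns 391–587 with its end stop to the left. The rack is at (313,313) and the stone end at (339,341), pointing right. In the side view the stone is at (375,442), the handgrip at (499,234) and the pin at (462,227). Next I'll take enlarged crops.

Run:
```python
from h import *
import pickle
t=pickle.load(open("top.pkl","rb"))["img"]; s=pickle.load(open("side.pkl","rb"))["img"]
z=lambda im,x,y,w,h,k: cv2.resize(im[y:y+h,x:x+w],None,fx=k,fy=k,interpolation=cv2.INTER_CUBIC)
cv2.imwrite("pics/a.png",z(t,305,200,175,85,4.5))
b=np.zeros((600,800,3),np.uint8)
c=z(t,215,205,70,90,6); b[:540,:420]=c
c=z(s,205,315,110,105,3.4); b[:c.shape[0],424:424+c.shape[1]]=c
cv2.imwrite("pics/b.png",b)
```

```text
(no output)
```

View pics/a.png

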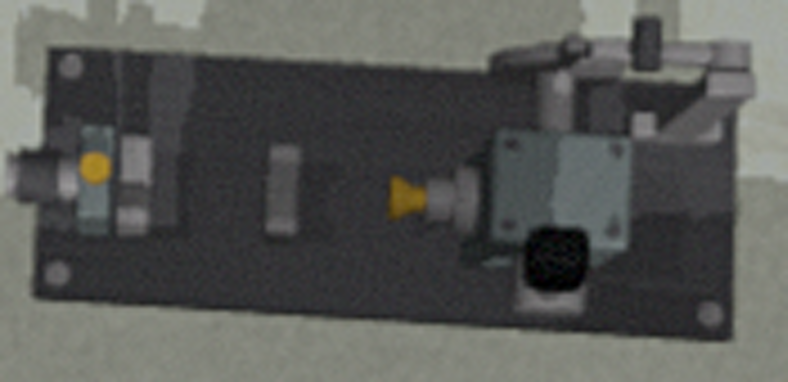

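View pics/b.png

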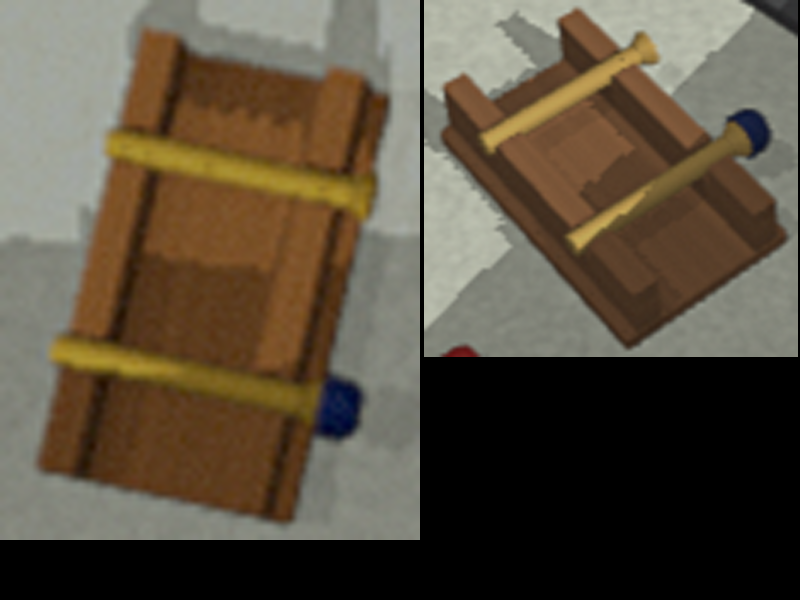

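Crop a gives the housing corners, V-rests (centres (134,185) and (283,190)), cup rim (391,198), pin (648,42) and handgrip (555,258). Crop b gives the stone dop, tail (52,352) to stone face (361,410). I'll fit both poses from these.

```bash
cat > fit.py <<'E'
from h import *
import pickle
from scipy.optimize import least_squares
t=pickle.load(open("top.pkl","rb")); s=pickle.load(open("side.pkl","rb"))
A=lambda x,y:(305+(x+.5)/4.5-.5,200+(y+.5)/4.5-.5)
B=lambda x,y:(215+(x+.5)/6-.5,205+(y+.5)/6-.5)
S=lambda x,y:((x+.5)*.8-.5,(y+.5)*.8-.5)
C=lambda x,y:(205+(x-424+.5)/3.4-.5,315+(y+.5)/3.4-.5)
def T(p,q): c,s_=np.cos(p[2]),np.sin(p[2]); return [p[0]+c*q[0]-s_*q[1],p[1]+s_*q[0]+c*q[1],q[2]]
g=lambda a:(-46,-80+150*np.sin(.15),88+150*np.cos(.15))
F=[(t,A(494,129),(27,-48,115)),(t,A(632,133),(27,-112,115)),(t,A(628,250),(-27,-112,115)),
(t,A(285,190),(0,44,61)),(t,A(136,185),(0,116,61)),(t,A(391,177),(11,-8,55)),(t,A(391,220),(-11,-8,55)),
(t,A(648,42),(62,-110,150)),(t,A(557,258),g(0)),
(s,S(462,227),(62,-110,147)),(s,S(500,217),g(0))]
G=[(t,A(51,47),(65,1)),(t,A(35,297),(-65,1)),(t,A(731,340),(-65,0)),(s,S(345,371),(65,1)),(s,S(405,411),(-65,1)),(s,S(537,299),(-65,0))]
def res(p): 
    r=[proj(d,T(p,q))-uv for d,uv,q in F]+[proj(d,T(p,(q[0],p[3]+350*q[1],14)))-uv for d,uv,q in G]
    return np.array(r).ravel()
f=least_squares(res,[450,0,0,-190],loss="soft_l1",x_scale=[10,10,.1,10])
print("press",f.x.round(3)); print(res(f.x).reshape(-1,2).round(1).tolist())
D=[(t,B(52,352),(0,47,36)),(t,B(361,410),(0,-70,36)),(t,B(320,403),(0,-56,36)),(s,C(574,244),(0,47,36)),(s,C(761,132),(0,-68,36))]
rd=lambda p:np.array([proj(d,T(p,q))-uv for d,uv,q in D]).ravel()
k=least_squares(rd,[400,250,0],x_scale=[10,10,.1],loss="soft_l1")
print("dop",k.x.round(3)); print(rd(k.x).reshape(-1,2).round(1).tolist())
print(px2z(t,B(108,142),36),px2z(t,B(375,195),36))
np.save("press.npy",f.x[:3]); np.save("dop.npy",k.x)
E
python3 fit.py
```

```text
press [ 5.11686e+02 -2.49650e+01 -9.70000e-02 -1.84369e+02]
[[0.3, -1.2], [0.7, 0.2], [0.5, 0.0], [-0.2, -1.2], [-0.1, -2.6], [0.1, -1.1], [-0.4, -0.7], [0.6, 0.3], [-0.1, -2.1], [-0.3, -0.2], [-1.0, 0.8], [-0.7, 1.9], [-1.8, 2.5], [-0.1, 5.1], [0.6, -0.5], [1.7, 0.7], [4.5, 0.8]]
dop [ 4.65842e+02  2.93789e+02 -2.27000e-01]
[[0.4, -0.4], [-0.2, 0.7], [0.5, 0.6], [-0.3, 1.2], [-0.5, -1.3]]
[554.56378575 320.22396042  36.        ] [532.16763741 219.5739476   36.        ]
```

The dop measurement holds: the places come out 80.9 mm apart and the bare dop 103 mm long, as they should. The press residuals suggest the base plate isn't centred in x, so I'll free that offset.

```bash
sed -i 's/(q\[0\],p\[3\]+350/(q[0]+p[4],p[3]+350/; s/\[450,0,0,-190\]/[450,0,0,-190,0]/; s/10,10,.1,10\]/10,10,.1,10,10]/' fit.py; python3 fit.py
python3 - <<'E'
from h import *
import pickle
p=np.load("press.npy")
c,s_=np.cos(p[2]),np.sin(p[2])
W=lambda q:[p[0]+c*q[0]-s_*q[1],p[1]+s_*q[0]+c*q[1],q[2]]
t=pickle.load(open("top.pkl","rb"))
# overlay: model features
im=t["img"][190:290,300:485].copy(); im=cv2.resize(im,None,fx=4.3,fy=4.3,interpolation=cv2.INTER_CUBIC)
for q in [(x,y,115) for x in(-27,27) for y in(-48,-112)]+[(x,y,61) for x in(-14,14) for y in(37,51,109,123)]+[(x,127,84) for x in(-23,23)]+[(11,-8,55),(-11,-8,55),(62,-110,154),(62,-150,130),(0,-8,55),(-46,-57.6,236)]:
    u=(proj(t,W(q))-[300,190]+.5)*4.3-.5; cv2.circle(im,tuple(int(round(v)) for v in u),3,(0,0,255),1)
cv2.imwrite("pics/c.png",im)
for y in(-3.1416/2,1.5708): 
  for n,q in(("vee",(0,80,36)),("pin",(62,-110,137)),("grip",(-46,-62,188)),("gripend",(-46,-166,153))): print(n,np.round(W(q)),y,robot.inverse_kinematics(W(q),[np.pi,0,p[2]+y]))
E
```

```text
press [ 5.09089e+02 -2.47690e+01 -7.80000e-02 -1.84026e+02  9.89500e+00]
[[0.0, -0.4], [0.4, 0.4], [0.7, 0.2], [-0.3, 0.3], [-0.2, -0.4], [0.0, 0.0], [-0.4, 0.4], [0.0, 0.5], [0.4, -1.3], [-0.5, 0.1], [-0.0, 0.9], [-1.3, 0.1], [-1.3, 0.7], [0.4, 0.2], [-1.4, -1.0], [0.4, -0.7], [0.5, -1.5]]
dop [ 4.65842e+02  2.93789e+02 -2.27000e-01]
[[0.4, -0.4], [-0.2, 0.7], [0.5, 0.6], [-0.3, 1.2], [-0.5, -1.3]]
[554.56378575 320.22396042  36.        ] [532.16763741 219.5739476   36.        ]
vee [515.  55.  36.] -1.5708 [-1.09156789e-01  3.62920997e-01  1.81124348e+00 -4.44089210e-16
  9.67428179e-01  3.11031226e+00]
pin [ 562. -139.  137.] -1.5708 [-4.35196336e-01  3.51363646e-01  1.54274561e+00 -4.44089210e-16
  1.24748340e+00  2.78427271e+00]
grip [458. -83. 188.] -1.5708 [-4.19267757e-01  1.08315629e-01  1.73068448e+00 -4.44089210e-16
  1.30259254e+00  2.80020129e+00]
gripend [ 450. -187.  153.] -1.5708 [-6.22299062e-01  1.77314530e-01  1.73841186e+00 -4.44089210e-16
  1.22586626e+00  2.59716998e+00]
vee [515.  55.  36.] 1.5708 [-1.09156789e-01  3.62920997e-01  1.81124348e+00 -4.44089210e-16
  9.67428179e-01 -3.12877448e-02]
pin [ 562. -139.  137.] 1.5708 [-0.43519634  0.35136365  1.54274561  0.          1.2474834  -0.35732729]
grip [458. -83. 188.] 1.5708 [-0.41926776  0.10831563  1.73068448  0.          1.30259254 -0.34139871]
gripend [ 450. -187.  153.] 1.5708 [-0.62229906  0.17731453  1.73841186  0.          1.22586626 -0.54443002]
```

View pics/c.png

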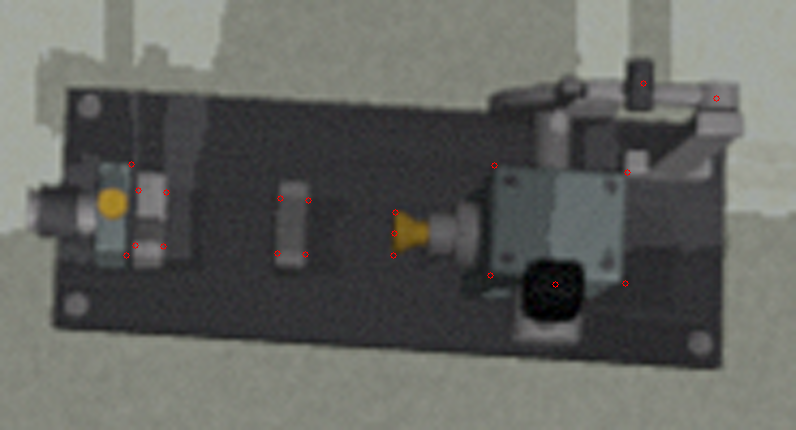

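The model overlays the press well. Now pick up the dop and carry it over the V-rests.

```bash
cat >> h.py <<'E'
p=np.load("press.npy"); dop=np.load("dop.npy"); c,s_=np.cos(p[2]),np.sin(p[2])
def W(q): return [p[0]+c*q[0]-s_*q[1],p[1]+s_*q[0]+c*q[1],q[2]]
PY=p[2]+np.pi/2
def ori(tilt=0):  # tilt: body leans towards press -y for tilt>0
    return (R.from_euler("xyz",[0,0,p[2]])*R.from_euler("x",tilt)*R.from_euler("z",np.pi/2)*R.from_euler("x",np.pi)).as_euler("xyz")
def st(m=""): print(m,round(robot.current_t(),2),np.round(robot.current_tcp_pos(),1),np.round(robot.current_contact_force(),1),"w",round(robot.current_gripper_width(),3),"ff",np.round(robot.current_finger_force(),1))
def snap(n,name,x,y,w,h,k):
    d=cam(n); cv2.imwrite(f"pics/{name}.png",cv2.resize(d["img"][y:y+h,x:x+w],None,fx=k,fy=k,interpolation=cv2.INTER_CUBIC))
E
python3 - <<'E'
from h import *
x,y,a=dop; o=[np.pi,0,a+np.pi/2]
robot.move_linear([143,-500,320],speed=250)
robot.move_ptp([x,y,300],o); robot.move_gripper(.5)
robot.move_linear([x,y,60]); print(robot.move_linear([x,y,17],speed=60,f_stop=8)); st("down")
robot.move_gripper(0); st("grip")
robot.move_linear([x,y,130]); st("lift")
robot.move_linear(W((0,74,160)),ori(),speed=200); st("over")
snap("top","d",200,130,300,190,2.6)
E
```

```text
False
down 7.3 [466.1 293.9  17.1] [ 0.2 -0.3 -0.1] w 0.499 ff 0.0
grip 8.17 [465.8 293.8  17. ] [ 0.1  0.1 -0.1] w 0.008 ff 0.0
lift 9.07 [465.2 293.5 129.2] [ 0.9  0.1 -0. ] w 0.003 ff 0.0
over 10.47 [514.4  49.7 159.7] [-0.1 -0.2 -0.1] w 0.006 ff 0.0
```

View pics/d.png

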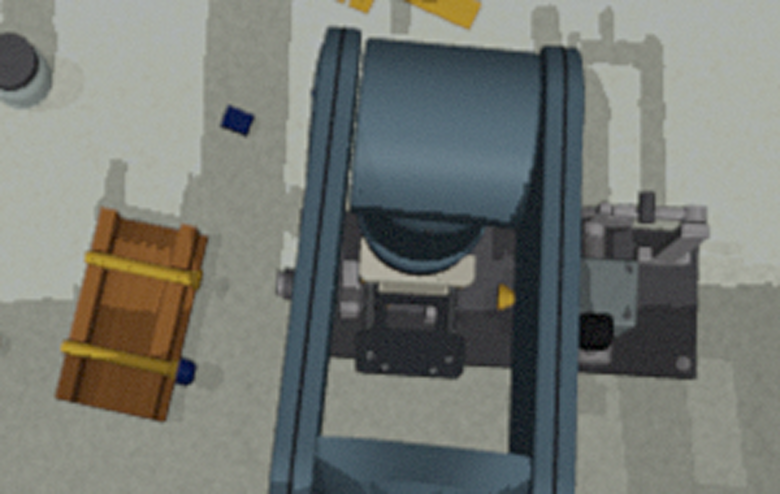

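The grip missed: the width is 0 and the dop still lies in the rack, unmoved. I'll go back down and look with the side camera before closing.

Run:
```python
from h import *
x,y,a=dop; o=[np.pi,0,a+np.pi/2]
robot.move_linear([x,y,130],o,speed=250); robot.move_gripper(.5)
robot.move_linear([x,y,17],f_stop=8); st()
print(robot.current_eef_rot(),o, robot.current_ft_torque())
d=cam("side"); im=d["img"][250:430,180:420].copy()
im=cv2.resize(im,None,fx=3.3,fy=3.3,interpolation=cv2.INTER_CUBIC)
for P in ([x,y,17],[x,y,36]):
    u=(proj(d,P)-[180,250]+.5)*3.3; print(u); cv2.circle(im,tuple(int(v) for v in u),4,(0,255,0),1)
cv2.imwrite("pics/e.png",im)
```

```text
13.47 [466.5 294.1  17.7] [ 0.9 -0.4  1.1] w 0.499 ff 0.0
[ 3.14046798e+00 -7.46236414e-04  1.34386342e+00] [3.141592653589793, 0, np.float64(1.3438401491582896)] [-0.05981867 -0.07724013 -0.01163907]
[306.29535582 429.82319046]
[303.92863951 406.37892577]
```

View pics/e.png

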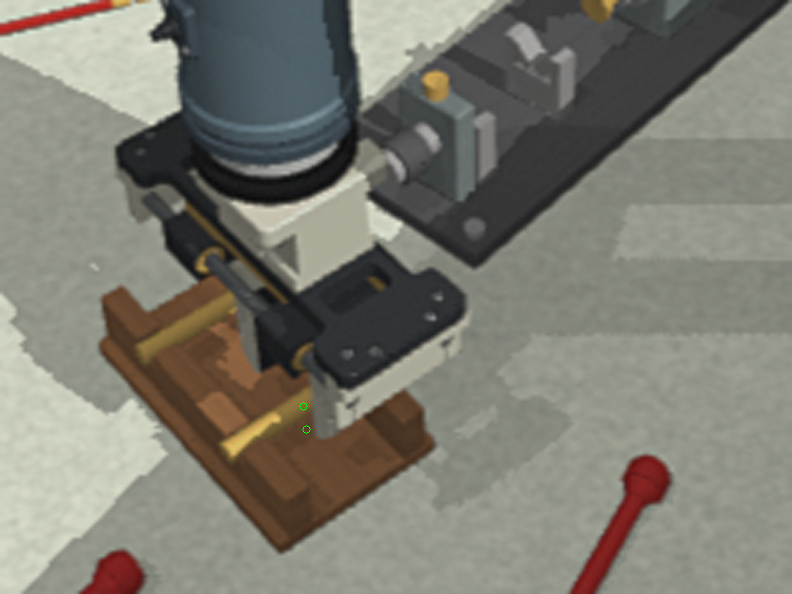

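Run:
```python
from h import *
d=cam("side"); f=lambda P:((proj(d,P)-[180,250]+.5)*3.3).round()
x,y,a=dop; t=np.array([np.cos(a),np.sin(a),0]); l=np.array([-np.sin(a),np.cos(a),0])
for z in(17,36,60):
  for o in(-41,-32,-23,23,41): print(z,o,*[f(np.array([x,y,z])+o*t+e*l) for e in(-7.5,7.5)])
print("tail",f(np.array([x,y,36])+47*l), "bodyend z=101/-94",[f(np.array([x,y,101])-94*t+e*l) for e in(-37,37)])
uv=lambda a,b:(180+a/3.3-.5,250+b/3.3-.5)
for z in(17,30,45):print(z,px2z(d,uv(320,437),z))
```

```text
17 -41 [367. 472.] [343. 488.]
17 -32 [356. 461.] [332. 477.]
17 -23 [345. 450.] [321. 466.]
17 23 [292. 395.] [268. 410.]
17 41 [272. 374.] [248. 389.]
36 -41 [365. 449.] [341. 465.]
36 -32 [354. 438.] [330. 454.]
36 -23 [343. 427.] [319. 442.]
36 23 [289. 372.] [266. 387.]
36 41 [269. 351.] [245. 366.]
60 -41 [363. 418.] [338. 435.]
60 -32 [352. 407.] [327. 423.]
60 -23 [341. 396.] [316. 412.]
60 23 [286. 341.] [262. 356.]
60 41 [265. 321.] [241. 335.]
tail [228. 456.] bodyend z=101/-94 [array([478., 400.]), array([352., 485.])]
17 [457.24296738 293.05222455  17.        ]
30 [450.17207936 300.21483043  30.        ]
45 [442.01336241 308.47937568  45.        ]
```

The near fingertip appears at about (325,437), where (344,469) was predicted for z = 17, so the tip may be sitting above the rod. I'll check by touching down on the rack's base plate, which should happen at z = 10.

Run:
```python
from h import *
x,y,a=dop
print(robot.move_linear([x,y,-22],speed=25,f_stop=4)); st()
snap("side","f",180,250,240,180,3.3)
```

```text
True
 14.79 [465.7 293.7 -16.9] [-0.2 -0.2  4.6] w 0.502 ff 2.4
```

View pics/f.png

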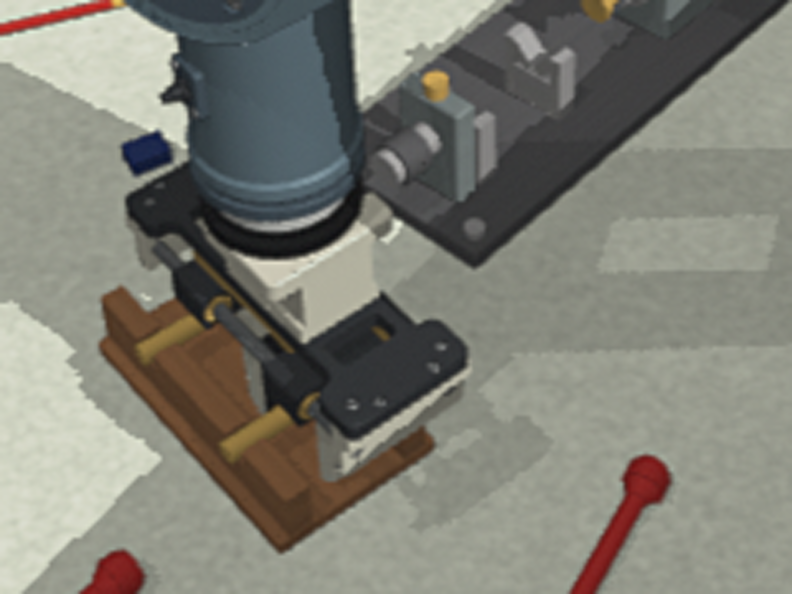

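Touch came at a reported −16.9 where the base plate is at 10, so the true tips sit about 27 mm higher than reported, which agrees with the picture. I'll apply a −27 mm correction and grip.

Run:
```python
from h import *
x,y,a=dop
robot.move_linear([x,y,-10],speed=100)
robot.move_gripper(0); st("grip")
robot.move_linear([x,y,100]); st("lift")
if robot.current_gripper_width()>.09:
    robot.move_linear(W((0,74,100)),ori(),speed=200); st("over")
    snap("side","g",230,160,240,180,3.3)
```

```text
grip 15.76 [465.8 293.8 -10.1] [ 0.1  0.5 -0.6] w 0.121 ff 30.0
lift 16.64 [465.  293.5  99.1] [ 0.  -0.8 -1.5] w 0.12 ff 30.0
over 18.04 [514.5  49.7  99.8] [ 0.   0.4 -1.4] w 0.121 ff 30.0
```

View pics/g.png

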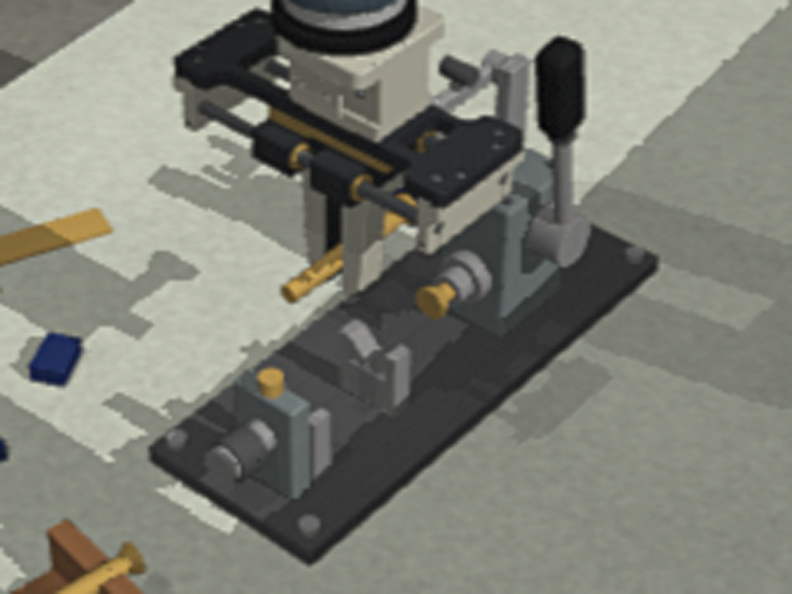

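The dop is gripped (width 0.12, 30 N) with its tail at (291,291). I'll compare that with the prediction before lowering.

Run:
```python
from h import *
d=cam("side"); uv=(230+291.5/3.3-.5,160+291.5/3.3-.5)
for z in (140,146,152):
    P=px2z(d,uv,z); q=np.array(P[:2])-p[:2]; print(z,"press frame",c*q[0]+s_*q[1],-s_*q[0]+c*q[1])
print(uv,proj(d,W((0,121,146))))
```

```text
140 press frame 6.147478031605623 112.31426552685053
146 press frame 1.321047334945563 117.59421367401335
152 press frame -3.505383361714385 122.87416182117617
(317.83333333333337, 247.83333333333334) [317.12282508 249.06283243]
```

Run:
```python
from h import *
robot.move_linear(W((0,74,26)),speed=120); f0=robot.current_contact_force()
print(robot.move_linear(W((0,74,5)),speed=25,f_stop=5)); st("seat")
robot.move_gripper(.4); st("open"); robot.sleep(.2)
robot.move_linear(W((0,74,110)),speed=200)
robot.move_linear(W((40,60,200)),speed=250)
d=cam("side"); im=d["img"][180:310,270:410]
P=[(0,74+b,55) for b in(47,-56,-70)]
print([proj(d,W(q)).round(1).tolist() for q in P])
# tail / stone localisation by colour
h=cv2.cvtColor(d["img"],cv2.COLOR_BGR2HSV)
m=cv2.inRange(h,(105,120,20),(130,255,255)); n,l,s,ct=cv2.connectedComponentsWithStats(m)
print([(s[i].tolist(),ct[i].round(1).tolist()) for i in range(1,n) if s[i,4]>20 and 300<ct[i][0]<420 and ct[i][1]>200])
cv2.imwrite("pics/hh.png",cv2.resize(im,None,fx=5,fy=4.5,interpolation=cv2.INTER_CUBIC)); st()
```

```text
True
seat 19.55 [515.6  48.9   9.6] [ 2.2 -0.3  0.4] w 0.119 ff 30.0
open 20.19 [514.3  49.1   9.5] [-0.8  0.4  0.6] w 0.4 ff 0.0
[[317.9, 285.7], [352.2, 258.7], [356.6, 255.2]]
[([350, 252, 9, 9, 36], [355.2, 254.9])]
 21.64 [551.5  32.4 197.1] [-0.1  0.2  0.2] w 0.397 ff 0.0
```

The dop seated at 9.6 (9 expected), and the stone's blue blob is at (355,255), within 2 px of prediction. A numeric check of the rod line comes first, then the catch.

Run:
```python
from h import *
d=cam("side"); h=cv2.cvtColor(d["img"],cv2.COLOR_BGR2HSV); m=cv2.inRange(h,(12,90,50),(32,255,255))
a0,a1=proj(d,W((0,50,55))),proj(d,W((0,105,55)))
off=[]
for k in np.linspace(0,1,9):
    q=a0+k*(a1-a0); u=int(round(q[0])); v0=np.interp(u,[a1[0],a0[0]],[a1[1],a0[1]])
    vs=[v for v in range(int(v0)-9,int(v0)+10) if m[v,u]]
    off.append((u,round(np.mean(vs)-v0,1) if vs else None,len(vs)))
print(off)
TIP=27
def tool(q,depth,tilt):  # press point between pads; depth = true tip below it; half tool/half world for the offset
    ax=np.array([0,np.sin(tilt)*1.0,-np.cos(tilt)])
    P=np.array(q,float)+ax*depth+ (ax*TIP+np.array([0,0,-TIP]))/2
    return W(P)
T=.2; o=ori(T); print(o, R.from_euler("xyz",o).as_matrix()[:,2])
pin=lambda th:(62,-150+43.5*np.cos(.402+th),130+43.5*np.sin(.402+th))
robot.move_linear(W((40,40,290)),speed=300)
q=pin(0); robot.move_ptp(tool((q[0],q[1],290),10,T),o); st("above")
robot.move_gripper(.45)
print(robot.move_linear(tool((q[0],q[1],180),10,T),speed=200,f_stop=10))
print(robot.move_linear(tool(q,10,T),speed=60,f_stop=5)); st("at pin")
```

```text
[(342, np.float64(-1.3), 8), (340, np.float64(-1.3), 7), (337, np.float64(-1.2), 8), (335, np.float64(-1.8), 8), (333, np.float64(-1.4), 8), (330, np.float64(-1.7), 8), (328, np.float64(-1.3), 8), (326, np.float64(-1.9), 8), (323, np.float64(-2.4), 5)]
[ 3.14159265 -0.2         1.49292361] [ 0.01545529  0.19806725 -0.98006658]
above 22.83 [ 561.8 -134.2  251.5] [ 0.  -0.2  0.1] w 0.401 ff 0.0
False
False
at pin 24.58 [ 562.8 -134.6  110.4] [ 0.4 -0.3 -0.2] w 0.453 ff 0.0
```

The rod is parallel to its line, with the same uniform bias it had in the hand. Now pinch the pin.

Run:
```python
from h import *
robot.move_gripper(0); st("pinch")
d=cam("side"); u=proj(d,W((62,-110,147))); print(u)
x,y=int(u[0])-70,int(u[1])-55
cv2.imwrite("pics/i.png",cv2.resize(d["img"][max(y,0):y+120,x:x+150],None,fx=5,fy=5,interpolation=cv2.INTER_CUBIC))
```

```text
pinch 25.02 [ 563.4 -134.7  110.9] [2.1 0.7 0.9] w 0.253 ff 30.0
[369.03858319 181.63359175]
```

The width of 0.253 is 23.5 mm, the length of the pin. Swing it over.

Run:
```python
from h import *
b=np.array(robot.current_tcp_pos()); o=robot.current_eef_rot()
for th in np.arange(.2,1.71,.25):
    dy=43.5*(np.cos(.402+th)-np.cos(.402)); dz=43.5*(np.sin(.402+th)-np.sin(.402))
    robot.move_linear(b+[-s_*dy,c*dy,dz],speed=60); st(f"{th:.2f}")
robot.move_gripper(.45); robot.sleep(.4); st("open")
t=np.array(robot.current_tcp_pos()); robot.move_linear(t+[0,0,90],speed=250); st()
d=cam("side"); a,e=proj(d,W((62,-150+43.5*np.cos(3.0),130+43.5*np.sin(3.0)))),proj(d,W((62,-110,147))); print(a,e)
x,y=int(a[0])-80,max(int(a[1])-60,0)
cv2.imwrite("pics/j.png",cv2.resize(d["img"][y:y+120,x:x+160],None,fx=5,fy=5,interpolation=cv2.INTER_CUBIC))
```

```text
0.20 25.38 [ 563.  -138.7  118.4] [ 2.4  0.8 -0.9] w 0.256 ff 30.0
0.45 25.71 [ 562.4 -145.8  126.5] [ 2.5  2.1 -0.5] w 0.255 ff 30.0
0.70 26.04 [ 561.7 -154.8  132.7] [ 1.7  2.3 -0.4] w 0.253 ff 30.0
0.95 26.38 [ 560.9 -164.9  136.4] [1.6 2.8 1.4] w 0.254 ff 30.0
1.20 26.71 [ 560.  -176.   137.5] [-0.6  3.5  3. ] w 0.252 ff 30.0
1.45 27.04 [ 559.1 -187.2  135.9] [-1.2  1.4  5.1] w 0.249 ff 30.0
1.70 27.38 [ 558.3 -197.6  131.6] [-1.6 -0.3  5. ] w 0.245 ff 30.0
open 28.33 [ 558.5 -196.5  131.3] [-0.  -0.3  0.1] w 0.446 ff 0.0
 28.84 [ 558.7 -196.7  222. ] [-0.6 -0.3 -0.1] w 0.455 ff 0.0
[392.53706494 169.51055678] [369.03858319 181.63359175]
```

View pics/j.png

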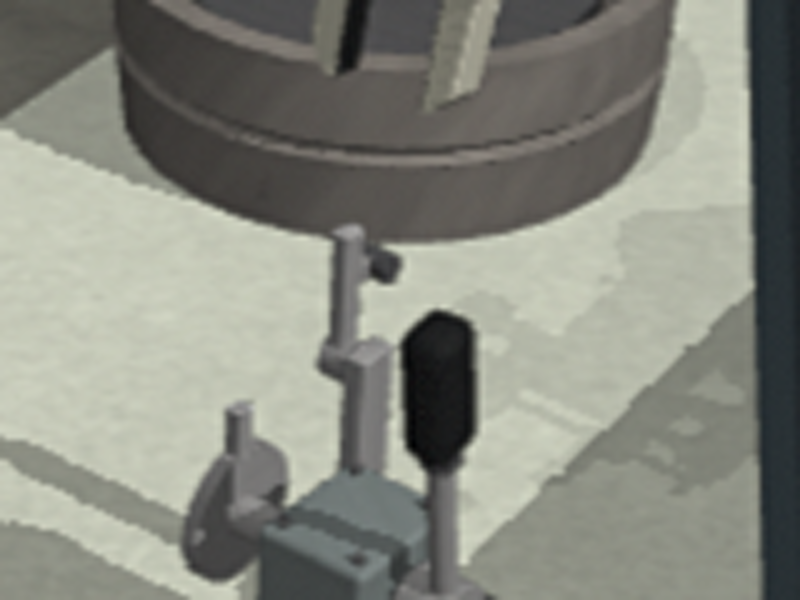

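The pin is now at crop (385,265), with the pawl pointing up and back. I'll work out which catch angle that is.

Run:
```python
from h import *
d=cam("side")
for th in (1.6,1.8,2.0,2.2,2.4,2.6): print(th,proj(d,W((62,-150+43.5*np.cos(.402+th),130+43.5*np.sin(.402+th)))).round(1),"nose",proj(d,W((62,-150+66*np.cos(th),130+66*np.sin(th)))).round(1))
print("pivot",proj(d,W((62,-150,130))),"pin obs",(388.9,161.9),"nose obs",(312+70,109+46),"pivot obs",(312+66,109+71))
```

```text
1.6 [386.5 160.9] nose [382.5 153.1]
1.8 [388.5 161.3] nose [386.3 151.3]
2.0 [390.2 162.4] nose [389.7 150.7]
2.2 [391.4 164.2] nose [392.8 151.3]
2.4 [392.2 166.6] nose [395.3 153.1]
2.6 [392.5 169.5] nose [397.1 155.9]
pivot [380.32073324 180.32649908] pin obs (388.9, 161.9) nose obs (382, 155) pivot obs (378, 180)
```

The angle looks like about 1.9, so the catch may still be falling slowly. I'll track the dark pin blob over time.

Run:
```python
from h import *
for k in range(3):
    d=cam("side"); g=cv2.cvtColor(d["img"],cv2.COLOR_BGR2GRAY)
    n,l,s,ct=cv2.connectedComponentsWithStats((g[145:200,365:415]<85).astype(np.uint8))
    print(round(robot.current_t(),2),[(s[i].tolist(),(ct[i]+[365,145]).round(1).tolist()) for i in range(1,n) if s[i,4]>8])
    robot.sleep(.4)
```

```text
28.99 [([0, 0, 30, 20, 281], [379.3, 151.1]), ([13, 11, 3, 22, 32], [379.0, 166.2]), ([27, 26, 15, 29, 378], [399.4, 185.5]), ([11, 36, 8, 19, 60], [380.8, 187.6])]
29.44 [([0, 0, 30, 12, 240], [377.3, 149.7]), ([24, 14, 6, 7, 28], [391.2, 162.2]), ([27, 26, 15, 29, 378], [399.4, 185.5]), ([11, 36, 8, 19, 59], [380.8, 187.8])]
29.89 [([0, 0, 31, 12, 262], [378.3, 150.0]), ([25, 23, 17, 32, 407], [399.0, 184.5]), ([11, 36, 8, 19, 58], [380.8, 187.6])]
```

The catch is falling the rest of the way: (388,162), then (391,162), then it merges with the handgrip. Now grip the lever.

Run:
```python
from h import *
t=np.array(robot.current_tcp_pos()); robot.move_linear(t+[0,0,60],speed=250)
robot.move_ptp(W((-46,-62,270)),ori(0)); robot.move_gripper(.55); st("above")
print(robot.move_linear(W((-46,-62,161)),speed=130,f_stop=6)); st("down")
d=cam("side"); g=cv2.cvtColor(d["img"],cv2.COLOR_BGR2GRAY)
print("pin pred",proj(d,W((62,-150+43.5*np.cos(3.0),130+43.5*np.sin(3.0)))))
print(g[155:180,380:398].tolist() and "\n".join(" ".join(f"{v:3d}" for v in r) for r in g[156:180:1,382:404]))
robot.move_gripper(0); st("grip")
```

```text
above 31.78 [458.7 -83.6 269.7] [-0.   0.5 -0.6] w 0.55 ff 0.0
False
down 32.77 [458.9 -83.2 161.7] [ 0.3  0.8 -0.4] w 0.552 ff 0.0
pin pred [392.53706494 169.51055678]
 94  92  92  93  92  91  89  87  73  53  43  45  55  60  66  74  80  85  93  92  77  83
 90  91  91  91  92  90  90  90  90  82  68  62  54  52  49  52  60  72  73  79  85  89
 89  91  91  92  90  91  88  89  89  89 104 122 108  94  52  45  49  56  65  64  60  63
 90  92  90  92  91  91  89  88  88  88 104 136 157 166 113 100  90  58  42  45  48  46
 89  91  90  91  91  90  89  90  88  85 102 149 163 124 122 160 182 139  90  72  55  46
 90  90  91  91  91  90  91  90  78  54  96 156 144 115 138 181 194 192 192 175 123  89
 90  90  91  91  91  90  85  67  41  35 115 166 118 130 170 193 191 191 192 193 194 173
 90  91  91  92  91  82  54  27  16  25  79 121 121 157 195 195 191 188 187 190 195 175
 90  90  91  92  87  63  27  18  17  33  80 119 131 166 193 189 189 187 188 189 193 172
 89  92  91  92  82  40  18  18  18  36  81 128 164 199 197 192 189 188 187 190 194 172
 90  91  92  93  80  39  20  20  15  37  83 133 168
[... 543 characters left out ...]
5  15  16  25  47  72
 90  91  92  88  68  26  17  17  28  81 129 115  53  29  23  21  21  20  22  16  14  15
 91  91  91  88  68  26  17  18  41 133 207 182 102  32  18  25  25  23  20  23  22  19
 98  96  93  89  68  25  21  17  40 131 188 113  42  19  22  25  25  26  24  25  24  23
 99  99 100  95  66  25  19  13  35 101 138  53  14  21  24  28  24  25  23  25  24  20
 97  99  99  92  53  19  18  22  41  67  65  20  16  20  20  24  23  26  24  27  22  21
 98  99 100  92  52  23  19  19  44  62  52  20  16  20  22  23  24  24  24  22  20  21
 99  99 100  91  50  21  18  22  41  65  53  23  18  20  21  18  26  24  27  24  20  20
grip 33.4 [459.3 -83.1 161.2] [ 4.9 -0.1 -1.9] w 0.236 ff 30.0
```

The pin sits near (395,170), which is the 2.6 rad position. The lever is gripped at 22 mm. Pull it.

Run:
```python
from h import *
b=np.array(robot.current_tcp_pos())
def at(th):
    dy=120*(np.sin(.15-th)-np.sin(.15)); dz=120*(np.cos(.15-th)-np.cos(.15)); return b+[-s_*dy,c*dy,dz]
for th in (.1,.25,.4,.55,.7,.8,.88,.94):
    robot.move_linear(at(th),speed=60); f=robot.current_contact_force(); st(f"{th} fy {-s_*f[0]+c*f[1]:.1f}")
```

```text
0.1 fy 6.1 33.75 [458.4 -93.5 162.1] [ 3.2  5.9 -0.6] w 0.236 ff 30.0
0.25 fy 6.3 34.2 [ 456.9 -111.2  161.8] [1.8 6.2 1.1] w 0.234 ff 30.0
0.4 fy 5.4 34.65 [ 455.5 -129.1  159.1] [-0.1  5.4  3.5] w 0.237 ff 30.0
0.55 fy 4.5 35.1 [ 454.1 -146.8  153.9] [-2.7  4.8  7.4] w 0.231 ff 30.0
0.7 fy 1.8 35.55 [ 452.7 -163.7  146.3] [-4.4  2.2 10.6] w 0.234 ff 30.0
0.8 fy -1.6 35.9 [ 451.8 -174.5  140. ] [-6.3 -1.1 14.4] w 0.236 ff 30.0
0.88 fy -2.5 36.21 [ 451.2 -182.6  134.2] [-7.  -2.  15.5] w 0.232 ff 30.0
0.94 fy -3.8 36.48 [ 450.7 -188.2  129.6] [-8.  -3.2 18.2] w 0.237 ff 30.0
```

Run:
```python
from h import *
t=np.array(robot.current_tcp_pos()); tv=np.array([s_*.7,-c*.7,-.714]); rv=np.array([s_*.717,-c*.717,.697])
ft=lambda:(round(float(np.dot(robot.current_contact_force(),tv)),1),round(float(np.dot(robot.current_contact_force(),rv)),1))
print(ft())
for k in range(1,9):
    robot.move_linear(t+tv*k*1.5+rv*min(k*.5,2),speed=30); f=ft(); print(k*1.5,f)
    if f[0]<-22: break
robot.sleep(.4); print(ft()); st()
d=cam("side"); h=cv2.cvtColor(d["img"],cv2.COLOR_BGR2HSV)
m=cv2.inRange(h,(105,120,20),(130,255,255)); n,l,s,ctt=cv2.connectedComponentsWithStats(m)
print([(s[i].tolist(),ctt[i].round(1).tolist()) for i in range(1,n) if s[i,4]>10 and 310<ctt[i][0]<400 and 220<ctt[i][1]<290], [proj(d,W((0,y,55))).round(1).tolist() for y in(18,17)],proj(d,W((0,80-63,55))))
cv2.imwrite("pics/k.png",d["img"])
```

```text
(-10.4, 15.4)
1.5 (-8.6, -0.1)
3.0 (-8.9, -0.6)
4.5 (-8.1, -1.3)
6.0 (-9.0, -2.9)
7.5 (-9.5, -1.5)
9.0 (-9.7, -0.4)
10.5 (-9.3, -0.4)
12.0 (-9.0, 0.3)
(-10.3, 0.5)
 38.92 [ 450.  -196.3  123.2] [1.  6.7 7.8] w 0.235 ff 30.0
[([348, 253, 9, 10, 36], [353.2, 256.4])] [[352.2, 258.7], [352.6, 258.5]] [352.55100336 258.46653986]
```

The stone has moved about 2 px towards the stop, so it's pressed home, but no hard stop has been felt. I'll compute the lever angle from geometry and keep pulling until it is.

Run:
```python
from h import *
def ang():
    q=np.array(robot.current_tcp_pos()); y=-s_*(q[0]-p[0])+c*(q[1]-p[1])+80; z=q[2]+46-88
    return np.arctan2(-y,z)+.15, np.hypot(y,z)
print(ang())
for k in range(12):
    a,r=ang(); al=a-.15; tv=np.array([s_*np.cos(al),-c*np.cos(al),-np.sin(al)])
    f=float(np.dot(robot.current_contact_force(),tv)); print(np.round([a,r,f],3))
    if f<-22: break
    t=np.array(robot.current_tcp_pos()); robot.move_linear(t+tv*1.8,speed=30)
robot.sleep(.3); print(ang()); st()
```

```text
(np.float64(1.0171706775558336), np.float64(125.39682845267818))
[  1.017 125.397  -9.126]
[  1.02  125.476  -9.872]
[  1.022 125.558 -10.746]
[  1.024 125.658 -10.365]
[  1.027 125.649  -9.648]
[  1.029 125.723  -9.961]
[  1.032 125.753  -9.695]
[  1.034 125.815 -10.09 ]
[  1.036 125.896 -10.748]
[  1.039 125.924  -9.446]
[  1.041 125.973 -10.506]
[  1.043 126.012 -10.844]
(np.float64(1.0455463441822173), np.float64(126.05698338871673))
 42.27 [ 449.8 -199.1  120.8] [-0.9  4.4  9.9] w 0.231 ff 30.0
```

The actual motion lagged the command, so those were only small steps. I'll use cumulative targets until the stop is felt.

Run:
```python
from h import *
def ang():
    q=np.array(robot.current_tcp_pos()); y=-s_*(q[0]-p[0])+c*(q[1]-p[1])+80; z=q[2]+46-88
    return np.arctan2(-y,z)+.15, np.hypot(y,z)
t=np.array(robot.current_tcp_pos()); a0,r=ang()
def pt(a):
    al=a-.15; l0=a0-.15; dy=-r*(np.sin(al)-np.sin(l0)); dz=r*(np.cos(al)-np.cos(l0)); return t+[-s_*dy,c*dy,dz]
for k in range(1,9):
    robot.move_linear(pt(a0+.02*k+.01),speed=40)
    a,rr=ang(); al=a-.15; tv=np.array([s_*np.cos(al),-c*np.cos(al),-np.sin(al)]); F=robot.current_contact_force()
    print(k,np.round([a,rr,np.dot(F,tv)],3),np.round(F,1))
    if np.dot(F,tv)<-22: break
st()
```

```text
1 [  1.065 126.492 -11.074] [-2.7  3.4 11.5]
2 [  1.086 126.989 -10.823] [-2.8  2.3 11.9]
3 [  1.106 127.421 -10.838] [-3.9  1.5 12.4]
4 [  1.126 127.876 -11.417] [-5.4 -0.1 14.1]
5 [  1.147 128.292 -13.64 ] [-5.2  0.1 16.4]
6 [  1.167 128.733 -12.094] [-5.7 -2.2 15.9]
7 [  1.187 129.148 -12.333] [-6.3 -3.4 16.6]
8 [  1.202 129.329 -16.681] [-7.3 -1.2 20.2]
 44.27 [ 448.8 -213.   106.1] [-7.3 -1.2 20.2] w 0.23 ff 30.0
```

The estimated angle, 1.2, is now beyond the stop's 0.95, with the force just starting to rise. As an independent check I'll read the locking-disc lug, which turns with the lever, from a numeric difference against the first side image.

Run:
```python
from h import *
import pickle
d=cam("side"); g=cv2.cvtColor(d["img"],cv2.COLOR_BGR2GRAY).astype(int)
print(round(robot.current_t(),2))
for xd in(50,56,62,68): print(xd,"centre",proj(d,W((xd,-80,88))).round(1),[ (th,proj(d,W((xd,-80-35*np.sin(th-0.),88+35*np.cos(th)))).round(1).tolist()) for th in(0,.5,.95,1.2)])
print("     "+" ".join(f"{u:3d}" for u in range(346,378)))
for v in range(184,228): print(v," ".join(f"{x:3d}" for x in g[v,346:378]))
cv2.imwrite("pics/l.png",d["img"])
```

```text
44.32
50 centre [363.6 213.3] [(0, [364.2, 199.7]), (0.5, [369.1, 197.8]), (0.95, [372.4, 199.4]), (1.2, [373.4, 201.5])]
56 centre [361.4 212.2] [(0, [361.9, 198.6]), (0.5, [366.9, 196.7]), (0.95, [370.1, 198.3]), (1.2, [371.2, 200.4])]
62 centre [359.2 211.1] [(0, [359.6, 197.5]), (0.5, [364.6, 195.6]), (0.95, [367.9, 197.2]), (1.2, [368.9, 199.3])]
68 centre [356.9 210. ] [(0, [357.4, 196.4]), (0.5, [362.4, 194.6]), (0.95, [365.6, 196.2]), (1.2, [366.7, 198.3])]
     346 347 348 349 350 351 352 353 354 355 356 357 358 359 360 361 362 363 364 365 366 367 368 369 370 371 372 373 374 375 376 377
184 205 201 199 197 196 197 199 200 198 198 198 198 200 200 201 200 199 199 197 196 197 198 200 200 200 200 200 200 202 203 191 154
185 202 202 198 196 196 198 200 199 200 203 201 200 199 199 200 200 200 198 196 195 194 199 203 200 198 199 201 201 200 200 201 202
186 201 199 199 200 202 201 199 199 201 203 201 199 199 199 199 199 199 199 198 197 199 204 206 203 200 200 199 199 198 197 199 202
187 199 199 199 201 204 204 199 197 200 201 199 200 200 200 201 199 198 197 198 197 201 205 207 204 2
[... 4610 characters left out ...]
  68  67  69  68  67  68  66  67  72  83
223 145 167 205 197 153  92  70  63  66  65  65  63  70  97 131 148 144 110  68  67  68  70  68  69  69  68  69  69  67  68  66  68
224 146 148 171 204 207 185 130  94  83  74  75  83 118 164 187 153 142 110  68  67  69  69  69  68  68  68  68  69  68  68  69  68
225 145 143 143 168 206 207 204 196 167 144 143 169 207 189 154 146 140 109  69  67  69  69  68  68  69  69  68  69  69  69  69  69
226 149 148 147 166 202 206 205 206 205 204 207 210 199 158 145 148 142 110  68  67  68  67  67  70  68  68  69  69  68  70  69  69
227 147 148 147 149 172 200 201 204 206 205 207 211 210 189 149 150 143 109  68  66  68  68  67  69  67  68  68  68  68  69  69  69
```

The lug tip has moved from (360,191) to (371,191), which puts the lever at about 0.9 rad, at or close to its stop. I'll pull a little further until the force clearly rises.

Run:
```python
from h import *
t=np.array(robot.current_tcp_pos()); al=1.0
tv=np.array([s_*np.cos(al),-c*np.cos(al),-np.sin(al)])
def lug():
    d=cam("side"); g=cv2.cvtColor(d["img"],cv2.COLOR_BGR2GRAY)[186:197,362:380]; w=np.clip(195-g.astype(float),0,70); w[w<20]=0
    yy,xx=np.mgrid[186:197,362:380]; return (round((w*xx).sum()/w.sum(),2),round((w*yy).sum()/w.sum(),2))
print(lug())
for k in range(1,8):
    robot.move_linear(t+tv*(2*k+2),speed=40); F=np.array(robot.current_contact_force())
    print(k,round(float(F@tv),1),F.round(1),np.round((np.array(robot.current_tcp_pos())-t)@tv,2),lug())
    if F@tv<-26: break
st()
```

```text
(np.float64(369.45), np.float64(193.13))
1 -29.5 [-5.4 13.8 26.5] 0.18 (np.float64(369.46), np.float64(193.12))
 44.67 [ 448.7 -212.9  105.8] [-6.6 12.4 27.4] w 0.234 ff 30.0
```

This is a hard stop: 29.5 N for 0.2 mm of motion, with the lug still. I'll check once that it holds steady, then hand in.

Run:
```python
from h import *
robot.sleep(.5); st("hold"); robot.sleep(.4); st("hold")
print(robot.hand_in())
```

```text
hold 45.17 [ 448.8 -212.9  105.8] [-5.4 12.7 26.3] w 0.229 ff 30.0
hold 45.58 [ 448.7 -212.9  105.8] [-5.7 12.2 26.4] w 0.235 ff 30.0
the job is handed in; nothing more can be done
None
```

I handed the job in at 45.6 s of the 61 s, and no verdict came back. The blue-stone dop is in both V-rests, the catch is flipped over, and the lever is held steadily at its hard stop. The stone is pressed home, judging by its shift towards the end stop in the side camera (the cup force can't be read directly).

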